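Hang the washed mallet in its ring clamp

ROBOT

A 6-joint arm with a two-finger parallel gripper is mounted at the origin on the work surface. World frame = base frame: x ahead of the robot, y to its left, z up, the work surface at z = 0. Lengths are in mm, angles in rad, forces in N, time in s.
With the tool pointing down it reaches from about 350 to 850 mm from the base axis. Payload 8.1 kg.
Tool frame: the origin (TCP) lies midway between the tips of the shut fingers; the grasp point (between the pads) lies 19 mm behind it; z points along the fingers, y is the direction in which the jaws open and shut (so a half turn about z gives the same grasp; the last joint's range is limited). The gripper opens to 93 mm and grips with 3 to 60 N. Pads are 15 mm wide; open, the fingers measure 128 mm over their backs; the gripper's body (75 mm by 188 mm) begins 65 mm behind the grasp point.
Start: joints at [1.249, 0.13, 1.488, -0, 1.523, -0.085], TCP at [140.733, 583.266, 218.635] pointing down, gripper open.
Joint ranges: [-2.96, 2.96], [-0.89, 2.26], [0.02, 2.5], [-1.34, 4.48], [0, 2.73], [-2.66, 2.66]. Speed limits (rad/s): [2.39, 2.39, 2.79, 3.14, 3.14, 3.14].

INTERFACE

Orientations are given as a rotation vector (axis times angle).
In Python, from rig import env, gripper_to, monitor, imaging gives the robot as it stands. The module is installed in compiled form; this text tells all that it offers. Calls block until the motion is done:
- env.move_ptp(position, orientation): joint-space move of the TCP to a pose.
- env.move_linear(position, rate=150, rotation=None, f_stop=None): straight line of the TCP; rotation=None keeps the orientation; rate is the mean speed in mm/s. With f_stop (N) it stops when the force on the tool has changed by that much, and returns True; else False.
- env.goto_joints(angles): joint-space move.
- gripper_to(opening, newtons=None): opening from 0.0 (shut) to 1.0 (fully open); newtons is the grip in N (None keeps the last); returns when the fingers have stopped.
- env.dwell(seconds).
- env.inverse_kinematics(position, orientation): joint angles nearest the present ones, or None.
- monitor.sense(): the state.
- imaging.grab_frame(name): name is "side" or "top"; returns (picture, depth): 420x560x3 uint8, red, green, blue; 420x560 float32, mm along the optical axis (not along the pixel's ray), 0 where there is no reading.
- imaging.calibration(name): a dict with "camera_matrix" (3x3 intrinsics, pixels), "k1" (the pictures are not rectified: a ray, as slopes to the right and down, at radius r is drawn at 1 + k1 r^2 times it, then the intrinsics apply), "camera_from_world" (4x4, takes a point from world to camera coordinates). Camera axes: x right, y up, looking along -z (the intrinsics and any distortion apply to the point x, -y, -z); pixel columns grow to the right and rows downward; lengths in mm; the calibration is good to about 2 mm. A picture is of the moment at which its call begins. calibration takes no time and is no camera call.
A pose or a line that the arm cannot do raises env.IKError and nothing moves.
- env.finish_job(): hands the job in, once; it reports no verdict.
Trained networks look in the newest picture that a camera, given by its name, has taken for a name from the list of things; names that differ only in an ending like _2 or _b are one class to them, and where a whole thing is asked for, a point or a joint stands for the part that bears it (a point fixed in the world has none). Each returns a list of dicts, best first, with "conf" (0 to 1); they miss things now and then, are a little off and sometimes report something else, mostly with a low value. They report only what shows in the picture. A call takes as long as a camera call.
- imaging.outline_of(name, camera): "mask" (420x560 bool, what is visible of it) and "location" ([column, row] in pixels, amid what is visible of it).
- imaging.mark_of(name, camera): "location" ([column, row] in pixels: a listed point, or the origin of a listed thing).
The state is a dict: "clock": time; "qpos": joint angles; "joint_vel": joint speeds; "joint_efforts": joint torques, N m; "eef_pos": TCP position; "tool_rot": TCP orientation; "force": force on the tool from outside, world axes, zero at the start; "wrist_torque": the same for the moment, N m; "grip_width": opening from 0.0 (shut) to 1.0 (fully open).
Only numpy, scipy, OpenCV 4.12 (cv2) and the standard library are available. Lean on these libraries where they do the work, as an engineer would, in place of code of your own. Each camera call takes 0.05 s, during which the arm holds its last target. There are 200 camera calls.

TASK

Take the small mallet out of the draining block and hang it in the ring of the support stand: feed its handle down through the ring, feeling gently for the hole because the ring has been clamped by hand and is not exactly where it is noted, and keep lowering until the head bears on the ring. Only then let go, leaving it hanging upright and still. Never push hard against the ring, and leave the rod, plate, vial rack and bottle where they are.

Things in the scene. Friction and masses are not known exactly. Their poses are not given: they have to be found in the camera images.
- mallet: Small mallet, 0.17 to 0.35 kg, standing loose on the end of its handle in one of the two wells of the draining block. Origin: centre of the handle's flat foot; z runs up the handle to the head, x along the head. Round steel handle 20 mm in diameter, 90 mm long up to the head; its lowest 3 mm taper to a foot 17 mm in diameter.
- mallet_head (a point): Centre of the mallet's head, 109 mm above the foot. Flat-sided steel middle 46 mm long (x), 34 mm wide (y), 38 mm high, a round white nylon face 34 mm in diameter, 12 mm thick on each end (70 mm in all). Grip the flat sides, closing along the mallet's y, with the fingertips above the lowest 6 mm of the head: the ring below is wider (44 mm) than the head.
- mallet_shoulder (a point): On the handle axis at the flat underside of the head, 90 mm above the foot: the shoulder that comes to bear on the ring.
- stand: Laboratory support stand, fixed, any yaw. Origin: on the bench below the noted centre of the ring; x points from the ring to the rod. Base plate 12 mm thick, x = -40 to 130 mm, 120 mm wide; steel rod 12 mm thick at x = 100 mm, top at 175 mm; a 26 mm clamp on it (thumb screw to +y, 44 mm long) holds the ring by a 10 mm bar along x. It does not give; keep mallet contact with it below 20 N.
- ring_set (a point): Noted centre of the ring's rim, 118 mm above the bench. The real ring, clamped by hand, is up to 8 mm off along the stand's x and y each (11 mm in all) and 6 mm in height; upright. Collar 16 mm high, 44 mm outside, straight bore 23 mm, flat rim. A handle end within 3 mm of the true centre slips in; otherwise it lands on the rim: slide it about lightly (2 to 6 N) till it drops in.
- block: Grey plastic draining block, fixed, 85 x 200 x 60 mm, origin under its centre, long along its y. Two square wells 27 mm wide, 55 mm deep, at y = -60 and +60 mm; the mallet stands in one and the rod in the other.
- rod: Bystander: steel tamping rod, 18 mm thick with a round head 28 mm in diameter, 122 mm tall, standing loose in the other well. Origin at its foot.
- plate: Bystander: white well plate 85 x 85 x 14 mm, loose. Origin under its centre.
- vials: Bystander: white rack of capped vials, 70 x 100 mm, 56 mm high, loose. Origin under its centre.
- bottle: Bystander: white bottle 56 mm in diameter, 120 mm high, loose. Origin under its centre.

How it is judged:
By the outcome, as a careful person would: the job done as asked, in the order asked, and still so for the second after the job is handed in, with the robot touching nothing.
It also fails if it takes over 72 s, if anything falls off the work surface, if the arm or the gripper's body presses on something with over 40 N, if the wrist force passes 120 N, or if a joint passes its speed limit or range.

## Working session

There is one attempt and no reset: what is moved stays moved. The work goes in short steps, each a Python script; the robot and the scene stay as the last script left them, time stands still between calls to the robot, and variables do not carry over. Pictures are saved under pics/ and viewed, about 8 in all and at most 12, crops included, and the job is handed in when it is done.

```bash
mkdir -p pics; cat > h.py <<'E'
import numpy as np, cv2
from rig import env, gripper_to, monitor, imaging
from scipy.spatial.transform import Rotation as R
def cloud(name):
    pic,d=imaging.grab_frame(name); c=imaging.calibration(name)
    K=np.array(c["camera_matrix"]);k1=c["k1"];T=np.array(c["camera_from_world"])
    v,u=np.mgrid[0:420,0:560]
    xd=(u-K[0,2])/K[0,0]; yd=(v-K[1,2])/K[1,1]
    x,y=xd.copy(),yd.copy()
    for _ in range(20):
        s=1+k1*(x*x+y*y); x=xd/s;y=yd/s
    P=np.stack([x*d,-y*d,-d],-1)
    W=(P-T[:3,3])@T[:3,:3]
    W[d<=0]=np.nan
    return pic,W
def ray(name,uv):
    c=imaging.calibration(name)
    K=np.array(c["camera_matrix"]);k1=c["k1"];T=np.array(c["camera_from_world"])
    xd=(uv[0]-K[0,2])/K[0,0]; yd=(uv[1]-K[1,2])/K[1,1];x,y=xd,yd
    for _ in range(20):
        s=1+k1*(x*x+y*y); x=xd/s;y=yd/s
    return -T[:3,:3].T@T[:3,3], T[:3,:3].T@np.array([x,-y,-1])
def at_z(name,uv,z):
    o,d=ray(name,uv); return o+d*(z-o[2])/d[2]
def proj(name,p):
    c=imaging.calibration(name)
    K=np.array(c["camera_matrix"]);T=np.array(c["camera_from_world"])
    q=T[:3,:3]@np.array(p)+T[:3,3]; x,y=q[0]/-q[2],-q[1]/-q[2]
    s=1+c["k1"]*(x*x+y*y); return np.array([K[0,0]*x*s+K[0,2],K[1,1]*y*s+K[1,2]])
def down(yaw): # tool z down, tool y at world yaw angle
    y=np.array([np.cos(yaw),np.sin(yaw),0]);z=np.array([0,0,-1.]);x=np.cross(y,z)
    return R.from_matrix(np.stack([x,y,z],1)).as_rotvec()
E
cat > a.py <<'E'
from h import *
np.set_printoptions(precision=1,suppress=True)
ims=[]
for cam in("top","side"):
    pic,W=cloud(cam); np.save(f"{cam}.npy",W); cv2.imwrite(f"{cam}.png",pic[:,:,::-1])
    cv2.imwrite(f"pics/{cam}0.png",pic[:,:,::-1])
    for n in("mallet","stand","block","rod","plate","vials","bottle"):
        for o in imaging.outline_of(n,cam)[:2]:
            P=W[o["mask"]]; P=P[~np.isnan(P[:,0])]
            print(cam,n,round(o["conf"],2),np.array(o["location"]),"med",np.median(P,0),"max z",np.percentile(P[:,2],98))
    for n in("mallet_head","mallet_shoulder","ring_set","mallet"):
        for o in imaging.mark_of(n,cam)[:2]:print(cam,"mark",n,round(o["conf"],2),np.array(o["location"]),at_z(cam,o["location"],{"mallet_head":114,"ring_set":118,"mallet_shoulder":95,"mallet":5}[n]))
s=monitor.sense();print(s["clock"],s["tool_rot"],s["force"])
print(imaging.calibration("top")["camera_from_world"],imaging.calibration("side")["camera_from_world"])
E
python3 a.py
```

```text
top mallet 0.58 [432.6 238.9] med [ 475.4 -313.3  131.4] max z 135.5796660922683
top stand 0.93 [176.  208.9] med [531.5 223.1  12.6] max z 120.92337348718011
top block 0.6 [389.6 232.8] med [ 487.8 -244.6   60. ] max z 63.75220466434587
top rod 0.77 [373.5 223.2] med [ 500.4 -198.4  125.7] max z 129.67630833589442
top vials 0.76 [282.1 278. ] med [384.8 -18.1  35.9] max z 58.42755527052424
top vials 0.27 [436.7 235.7] med [ 474.3 -313.4  131.3] max z 135.5711653265769
top bottle 0.58 [287.4 145. ] med [656.  -15.1  83.2] max z 121.39180361170172
top mark mallet_head 0.61 [432.8 237.3] [ 473.8 -312.5  114. ]
top mark mallet_head 0.19 [288.9 150.2] [642.9 -19.7 114. ]
top mark mallet_shoulder 0.85 [436.  236.2] [ 477.3 -326.3   95. ]
top mark ring_set 0.9 [163.9 223.6] [485.6 225.  118. ]
top mark mallet 0.9 [417.3 238.9] [ 475.3 -318.3    5. ]
side mallet 0.65 [292.3 327.8] med [ 470.7 -329.9  127.7] max z 133.983163441111
side stand 0.83 [255.9 179.8] med [531.7 223.6  11.3] max z 148.71412599528114
side block 0.62 [287.6 344.2] med [ 478.6 -318.    58. ] max z 61.474699009276655
si
[... 295 characters left out ...]
x z 55.973383081707915
side bottle 0.79 [334.  218.8] med [656.8 -33.8  65.1] max z 119.62970119726769
side mark mallet_head 0.74 [295.  327.9] [ 475.7 -325.3  114. ]
side mark mallet_shoulder 0.84 [293.6 331.8] [ 475.1 -320.2   95. ]
side mark ring_set 0.65 [236.1 154.6] [483.1 220.4 118. ]
side mark ring_set 0.46 [332.4 231.5] [ 620.5 -123.3  118. ]
side mark mallet 0.69 [290.5 358.8] [ 471.  -319.6    5. ]
1.2 [-0.4 -3.1  0. ] [-0.5  0.5  0.5]
[[   0.    -1.     0.   -14.4]
 [   1.     0.     0.1 -529.1]
 [  -0.1    0.     1.  -898.2]
 [   0.     0.     0.     1. ]] [[   1.    -0.3   -0.  -515.4]
 [   0.2    0.6    0.8 -173.7]
 [  -0.2   -0.7    0.6 -942.2]
 [   0.     0.     0.     1. ]]
```

```bash
python3 - <<'E'
import cv2,numpy as np
t=cv2.imread("top.png");s=cv2.imread("side.png")
def c(i,u,v,w=100,h=75): 
    u0=max(0,min(560-w,u-w//2));v0=max(0,min(420-h,v-h//2));print(u0,v0)
    return cv2.resize(i[v0:v0+h,u0:u0+w],(400,300),interpolation=cv2.INTER_CUBIC)
cv2.imwrite("pics/c1.png",np.vstack([np.hstack([c(t,410,235),c(t,180,210)]),np.hstack([c(s,292,330),c(s,250,170)])]))
cv2.imwrite("pics/full.png",np.vstack([cv2.resize(t,(400,300)),cv2.resize(s,(400,300))]))
E
```

```text
360 198
130 173
242 293
200 133
```

View pics/c1.png

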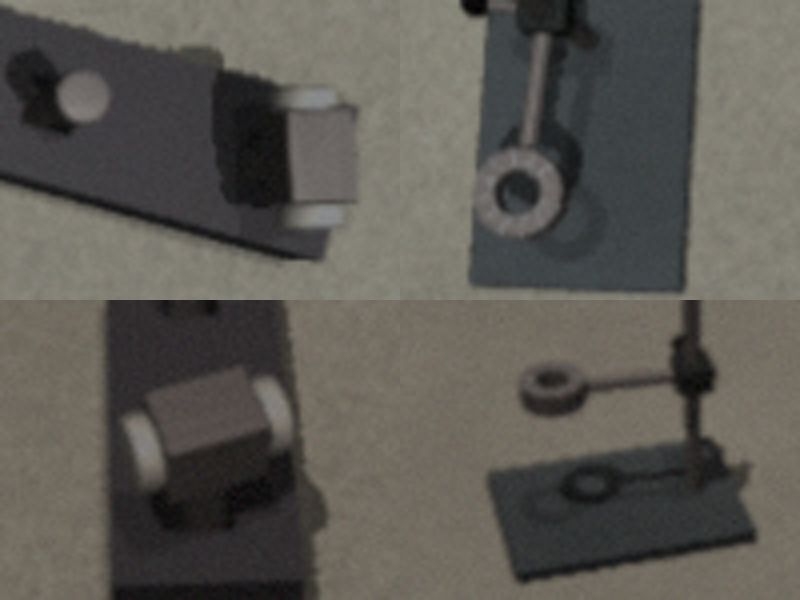

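View pics/full.png

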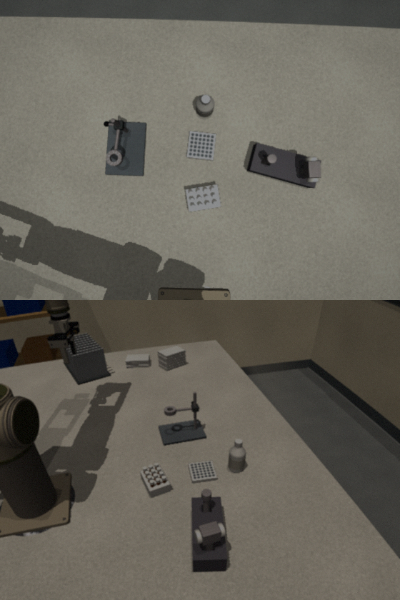

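Top view (c1): the mallet head is at about px (441,236) with its nylon faces along world x. The rod is at (381,222), and the ring's bore centre is at about (159,220) with its bar running to +x. The side view agrees. Next I fit head pose and ring from the depth.

```bash
cat > m.py <<'E'
from h import *
from scipy.optimize import least_squares
np.set_printoptions(precision=2,suppress=True)
t=cv2.imread("top.png");s=cv2.imread("side.png")
Wt=np.load("top.npy");Ws=np.load("side.npy")
hsv={n:cv2.cvtColor(i,cv2.COLOR_BGR2HSV) for n,i in(("top",t),("side",s))}
for n,W in(("top",Wt),("side",Ws)):
    m=(W[...,2]>122)&(W[...,2]<145)&(abs(W[...,0]-475)<50)&(abs(W[...,1]+318)<40)
    P=W[m];r=cv2.minAreaRect(P[:,:2].astype(np.float32));print(n,"head region",r,len(P))
    top=P[P[:,2]>128]
    A=np.c_[top[:,:2]-top[:,:2].mean(0),np.ones(len(top))];c=np.linalg.lstsq(A,top[:,2],rcond=None)[0]
    print(" top plane slopes",c,"centroid",top.mean(0))
    m=(W[...,2]>100)&(W[...,2]<135)&(np.hypot(W[...,0]-485,W[...,1]-225)<32)
    P=W[m];z=np.percentile(P[:,2],[50,80,95]);print(n,"ring z",z,len(P))
    P=P[P[:,2]>z[0]-4]
    c,rad=cv2.minEnclosingCircle(P[P[:,0]<495][:,:2].astype(np.float32));print(" circ",c,rad)
    m=(abs(W[...,2]-60)<4)&(np.hypot(W[...,0]-487,W[...,1]+258)<125)
    P=W[m];print(n,"block",cv2.minAreaRect(P[:,:2].astype(np.float32)),len(P))
    # bar direction
    m=(W[...,2]>95)&(W[...,2]<125)&(W[...,0]>512)&(W[...,0]<560)&(abs(W[...,1]-225)<40)
    P=W[m];print(" bar",len(P),P.mean(0) if len(P) else 0)
print(at_z("top",(159.2,220.5),118))
E
python3 m.py
```

```text
top head region ((475.3121032714844, -319.8628845214844), (69.78633117675781, 35.763702392578125), 2.526945114135742) 621
 top plane slopes [  0.    -0.02 132.52] centroid [ 474.7  -319.29  132.52]
top ring z [115.31 116.56 117.66] 334
 circ (487.6849365234375, 234.55455017089844) 21.399539947509766
top block ((488.9344482421875, -261.5186767578125), (202.23980712890625, 86.33834075927734), 76.28059387207031) 2764
 bar 125 [535.21 231.48 111.8 ]
side head region ((473.5992431640625, -320.78692626953125), (70.57481384277344, 34.730228424072266), 3.8145058155059814) 719
 top plane slopes [  0.     0.01 131.62] centroid [ 472.8  -322.03  131.62]
side ring z [112.75 115.01 116.  ] 195
 circ (487.924072265625, 233.93431091308594) 21.93606948852539
side block ((487.1282043457031, -261.8719787597656), (203.605712890625, 85.9378890991211), 76.40434265136719) 2588
 bar 66 [535.79 230.33 108.75]
[491.48 234.75 118.  ]
```

```bash
cat > p.py <<'E'
from h import *
np.set_printoptions(precision=2,suppress=True)
yaw=np.deg2rad(93.2)
for k in(yaw,yaw-np.pi):
    print([env.inverse_kinematics(p,down(k)) for p in([474.3,-320.3,240],[488.3,234.3,270])])
q=[(k,env.inverse_kinematics([474.3,-320.3,240],down(k)),env.inverse_kinematics([488.3,234.3,270],down(k))) for k in(yaw,yaw-np.pi)]
k=min((a for a in q if a[1] is not None and a[2] is not None),key=lambda a:max(abs(a[1][5]),abs(a[2][5])))[0]
print("yaw",k); np.save("yaw.npy",k)
env.move_ptp([474.3,-320.3,240],down(k))
f=env.move_linear([474.3,-320.3,106],rate=120,f_stop=8)
s=monitor.sense();print(f,s["clock"],s["eef_pos"],s["force"])
if not f:
    gripper_to(0.0,50)
    s=monitor.sense();print(s["clock"],s["grip_width"]*93,s["force"],s["eef_pos"])
    pic,W=cloud("top");pic2,_=cloud("side")
    cv2.imwrite("pics/g.png",cv2.resize(np.hstack([pic[170:300,360:500],pic2[250:380,220:360]]),None,fx=2.8,fy=2.8)[:,:,::-1])
E
python3 p.py
```

```text
[array([-0.68,  0.05,  1.54,  0.  ,  1.56, -2.31]), array([ 0.35, -0.04,  1.57, -0.  ,  1.61, -1.27])]
[array([-0.68,  0.05,  1.54,  0.  ,  1.56,  0.83]), array([ 0.35, -0.04,  1.57,  0.  ,  1.61,  1.87])]
yaw -1.514945790731078
False 5.825 [ 474.9  -320.78  107.07] [-0.08  0.16 -0.3 ]
6.775 33.22619822532977 [ 0.07 -0.09 -0.25] [ 474.31 -320.36  106.01]
```

```bash
cat > l.py <<'E'
from h import *
np.set_printoptions(precision=2,suppress=True)
k=float(np.load("yaw.npy"))
env.move_linear([474.3,-320.3,270],rate=90)
env.dwell(0.3);s=monitor.sense();print(s["clock"],s["grip_width"]*93,s["force"],s["wrist_torque"],s["eef_pos"])
pic,W=cloud("top");pic2,W2=cloud("side")
cv2.imwrite("pics/lift.png",cv2.resize(np.hstack([pic[170:300,360:500],pic2[230:360,220:360]]),None,fx=2.8,fy=2.8)[:,:,::-1])
np.save("lift.npy",W2)
# handle points below the head
P=W2[(W2[...,2]>165)&(W2[...,2]<252)&(np.hypot(W2[...,0]-474,W2[...,1]+320)<40)]
for z in range(160,255,10):
    Q=P[(P[:,2]>=z)&(P[:,2]<z+10)]
    if len(Q):print(z,len(Q),Q.mean(0),Q.min(0),Q.max(0))
E
python3 l.py
```

```text
9.15 33.77974035684508 [-0.07  0.83 -2.77] [-0.02  0.2   0.  ] [ 474.25 -320.27  269.87]
160 6 [ 469.06 -327.4   168.93] [ 464.8  -329.49  167.35] [ 473.19 -323.81  169.83]
170 39 [ 471.36 -327.62  174.83] [ 463.78 -330.89  170.23] [ 480.78 -321.15  179.84]
180 51 [ 471.07 -327.87  185.01] [ 463.41 -331.23  180.48] [ 480.56 -321.66  189.75]
190 50 [ 471.08 -327.24  195.18] [ 463.45 -330.37  190.03] [ 482.42 -320.94  199.7 ]
200 51 [ 471.47 -327.17  205.01] [ 463.6  -330.52  200.03] [ 482.12 -320.41  209.97]
210 50 [ 470.61 -327.14  214.78] [ 463.39 -331.6   210.2 ] [ 481.54 -319.86  219.9 ]
220 56 [ 471.37 -327.42  224.8 ] [ 463.34 -331.21  220.01] [ 481.42 -320.28  229.47]
230 54 [ 470.83 -327.22  234.75] [ 463.72 -330.31  230.03] [ 480.72 -319.28  239.94]
240 37 [ 472.67 -328.43  243.92] [ 465.12 -330.85  240.23] [ 480.85 -325.13  249.37]
250 1 [ 472.21 -331.91  251.21] [ 472.21 -331.91  251.21] [ 472.21 -331.91  251.21]
```

View pics/lift.png

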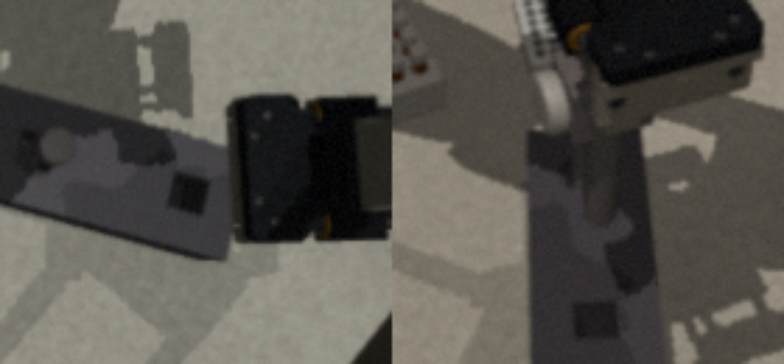

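Lifted cleanly: the well is empty, the handle hangs vertical, and the weight is about 0.28 kg. Now I move to the ring and feel for it.

```bash
cat > f.py <<'E'
from h import *
np.set_printoptions(precision=2,suppress=True)
k=float(np.load("yaw.npy")); c=np.array([488.5,234.4])
env.move_ptp([*c,270],down(k))
env.move_linear([*c,228],rate=60)
env.dwell(0.3);f0=np.array(monitor.sense()["force"]);np.save("f0.npy",f0)
offs=[(0,0)]+[(3.2*np.cos(a),3.2*np.sin(a)) for a in np.arange(6)*np.pi/3]
for o in offs:
    p=c+o
    if o!=(0,0): env.move_linear([*p,zc+2.5],rate=20)
    hit=env.move_linear([*p,208],rate=10,f_stop=2.5)
    s=monitor.sense();print(p,hit,s["clock"],s["eef_pos"],np.array(s["force"])-f0,s["wrist_torque"])
    if not hit or s["eef_pos"][2]<212: break
    zc=s["eef_pos"][2]
    if s["clock"]>32: env.move_linear([*p,zc+3],rate=20);break
E
python3 f.py
```

```text
[488.5 234.4] True 14.1167 [488.84 234.57 208.56] [2.28 1.18 1.3 ] [ 0.28 -0.5  -0.01]
```

The foot is in the bore: TCP z is 208.6, against about 217 for landing on the rim. It's lightly touching the wall, so I'll comply sideways while lowering.

```bash
cat > d.py <<'E'
from h import *
np.set_printoptions(precision=2,suppress=True)
f0=np.load("f0.npy")
p=np.array(monitor.sense()["eef_pos"])
def F():
    return np.mean([np.array(monitor.sense()["force"])-f0 for _ in range(1)],0)
def centre(p):
    for i in range(6):
        env.dwell(0.1);f=F()
        if np.hypot(*f[:2])<0.6: break
        p[:2]+=np.clip(0.3*f[:2],-.7,.7)
        env.move_linear(p,rate=10)
    print("centre",p,f,monitor.sense()["clock"]);return p
p=centre(p)
for zt in(195,175,155,138,124):
    q=p.copy();q[2]=zt
    hit=env.move_linear(q,rate=25 if zt>130 else 10,f_stop=2.5)
    s=monitor.sense();p=np.array(s["eef_pos"]);print(zt,hit,s["clock"],p,F(),s["wrist_torque"])
    if hit and p[2]<132: break
    p=centre(p)
    if hit and F()[2]>2: print("stuck?");break
    if s["clock"]>45: break
E
python3 d.py
```

```text
centre [490.11 235.08 208.56] [-0.17  0.27 -0.1 ] 14.9583
195 False 15.65 [490.09 235.07 195.  ] [0.7  0.68 0.53] [ 0.    0.16 -0.02]
centre [490.09 235.07 195.  ] [ 0.25 -0.34 -0.11] 15.75
175 False 16.7 [490.2  235.12 175.2 ] [ 1.17 -0.16 -0.61] [ 0.02  0.18 -0.02]
centre [490.18 235.35 175.2 ] [ 0.04 -0.17 -0.51] 17.15
155 False 18.1083 [490.3  235.41 155.19] [0.25 1.43 0.61] [-0.01  0.19  0.03]
centre [490.3  235.41 155.19] [ 0.02  0.53 -0.29] 18.2083
138 False 19.0417 [490.36 235.42 138.1 ] [0.98 1.12 0.53] [-0.02  0.18 -0.06]
centre [490.36 235.42 138.1 ] [-0.44  0.   -0.12] 19.1417
124 True 20.2583 [490.15 235.35 125.3 ] [1.27 0.47 4.79] [ 0.07 -0.11  0.04]
```

```bash
cat > v.py <<'E'
from h import *
import sys
pic,W=cloud("side");n=sys.argv[1]
pt,Wt=cloud("top")
np.save("s_"+n,W);np.save("t_"+n,Wt)
cv2.imwrite(f"pics/{n}.png",cv2.resize(np.hstack([pic[100:220,190:320],pt[150:270,110:240]]),None,fx=3,fy=3)[:,:,::-1])
s=monitor.sense();print(s["clock"],s["eef_pos"],np.array(s["force"])-np.load("f0.npy"))
E
python3 v.py pre
```

```text
20.3583 [490.08947768 235.32092894 125.17765945] [1.71867166 0.65026429 5.69754898]
```

View pics/pre.png

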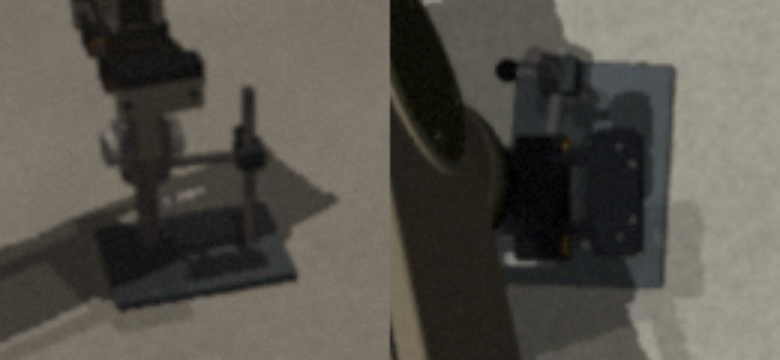

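The side view shows the handle through the ring, with its lower end visible below at crop (150,215), and the head sitting on the ring. I'm releasing now and backing off straight up.

```bash
cat > r.py <<'E'
from h import *
np.set_printoptions(precision=2,suppress=True)
p=np.array(monitor.sense()["eef_pos"])
gripper_to(0.75); env.dwell(0.3)
s=monitor.sense();print(s["clock"],s["grip_width"]*93,np.array(s["force"])-np.load("f0.npy"))
h=env.move_linear([p[0],p[1],190],rate=50,f_stop=5);print(h)
if not h:
    env.move_linear([p[0],p[1],270],rate=120)
    env.move_ptp([300,450,270],down(float(np.load("yaw.npy"))))
E
python3 r.py && python3 v.py post && python3 - <<'E'
from h import *
np.set_printoptions(precision=1,suppress=True)
for n in("t","s"):
    W=np.load(f"{n}_post.npy")
    P=W[(W[...,2]>135)&(W[...,2]<165)&(np.hypot(W[...,0]-489,W[...,1]-235)<48)]
    T=P[P[:,2]>148]
    A=np.c_[T[:,:2]-T[:,:2].mean(0),np.ones(len(T))]
    print(n,len(P),cv2.minAreaRect(P[:,:2].astype(np.float32)),np.linalg.lstsq(A,T[:,2],rcond=None)[0])
for n in("rod","plate","vials","bottle"):
    for cam in("top","side"):
        W=np.load(f"{cam[0]}_post.npy")
        for o in imaging.outline_of(n,cam)[:1]:
            P=W[o["mask"]];P=P[~np.isnan(P[:,0])];print(cam,n,o["conf"],np.median(P,0))
E
```

```text
21.425 69.92302874085674 [-0.49  0.62  3.13]
False
24.9167 [301.17790504 449.14804837 269.8163529 ] [0.13900573 0.77269851 2.50046559]
t 673 ((491.30181884765625, 234.41746520996094), (68.41700744628906, 33.71868133544922), 3.2299466133117676) [  0.    0.  152.2]
s 286 ((487.9663391113281, 234.3994140625), (67.06135559082031, 39.9460563659668), 9.040094375610352) [  0.    0.  151.1]
top rod 0.73 [ 500.4 -199.1  126.2]
side rod 0.91 [ 497.4 -210.8  113. ]
top plate 0.62 [546.6 -10.3  14.3]
side plate 0.74 [541.8 -17.5  12.6]
top vials 0.72 [384.9 -18.9  35.7]
side vials 0.97 [381.2 -41.9  34.2]
top bottle 0.74 [655.4 -15.2  83.2]
side bottle 0.93 [656.6 -33.7  65.8]
```

View pics/post.png

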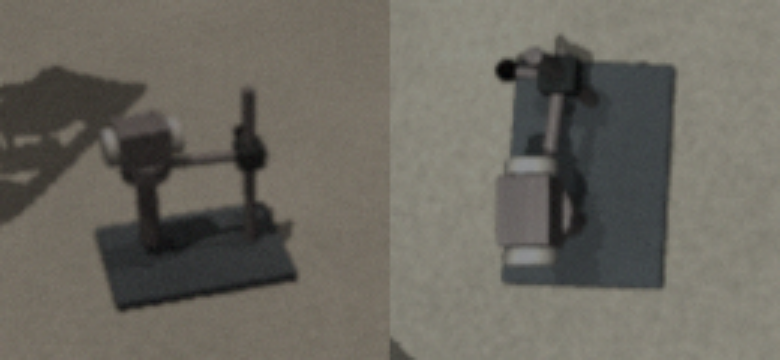

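The mallet hangs upright with its head on the ring. The top of the head is level at about z 152, and the bystanders have not moved.

```bash
python3 -c "
from rig import env
env.dwell(0.3); print(env.finish_job())"
```

```text
the job is handed in; nothing more can be done
None
```

The mallet is hanging in the ring of the support stand, and I handed the job in at about 25 s of the 72 s allowed.

**What I did:** I gripped the head by its flat sides and lifted it out of the well; it weighs about 0.28 kg. The foot dropped into the bore on the first gentle try. I shifted it about 1.7 mm sideways when it touched the wall, then lowered until the head bore on the ring. Only then did I let go and back straight up.

**Contact force:** The highest ring contact I read was about 6 N, against the 20 N limit. I read the force only at the end of each move, so brief peaks in between were not recorded.

**Last checks:**
- **Mallet:** upright, with the top of its head level (slope about 0) at z ≈ 152 mm. That fits the head resting on a rim at about 114 mm.
- **Bystanders:** the rod, vial rack and bottle were within about 3 mm of their first readings, within measurement noise. The plate matched within about 1 mm in the side camera, but the top camera's network missed it in the first picture, so that view has no before-and-after comparison.
- **Robot:** clear of everything.

**Disagreements:**
- The two cameras differ by about 3 mm on the mallet's x position (491 and 488 mm), slightly more than the 2 mm calibration error stated for each.
- The force reading kept an offset of about 2.5 N after release, because I had zeroed it with the mallet in the gripper.

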